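Put three mixed-up reagent bottles back in their own spill dishes

TASK

The three reagent bottles in the spill dishes at the front of the bench are mixed up: put each one upright in the middle of the dish that has the colour of its cap (red, white, blue). Only one bottle fits in a dish and no bottle may stand on the bare bench, so on the way park a bottle, let go of it, in the empty yellow dish, which is empty again at the end. Set the bottles down without dropping or tipping them, and leave the timer and the beaker where they are.

Things in the scene. Friction and masses are not known exactly. Their poses are not given: they have to be found in the camera images.
- red_bottle: white plastic bottle with a red screw cap (fixed on), standing upright, body a plain cylinder of diameter 58 mm up to 69 mm above the base, tapering above that, cap diameter 36 mm, total height 105 mm, about 90 g; stands in one of the dishes at the start; origin at the centre of its underside, z up along the bottle.
- white_bottle: white plastic bottle with a white screw cap (fixed on), standing upright, body a plain cylinder of diameter 43 mm up to 54 mm above the base, tapering above that, cap diameter 26 mm, total height 82 mm, about 90 g; stands in one of the dishes at the start; origin at the centre of its underside, z up along the bottle.
- blue_bottle: white plastic bottle with a blue screw cap (fixed on), standing upright, body a plain cylinder of diameter 64 mm up to 82 mm above the base, tapering above that, cap diameter 40 mm, total height 125 mm, about 180 g; stands in one of the dishes at the start; origin at the centre of its underside, z up along the bottle.
- red_dish: shallow round red plastic spill dish, fixed, outer diameter 100 mm, 13 mm high, wall 4 mm, pull tab on its -x side, to 70 mm from the centre; origin at the centre of its underside, z up; inner floor flat, 6 mm above the origin. The proper place of the red-capped bottle; another bottle stands in it at the start.
- white_dish: shallow round white plastic spill dish, fixed, outer diameter 100 mm, 13 mm high, wall 4 mm, pull tab on its -x side, to 70 mm from the centre; origin at the centre of its underside, z up; inner floor flat, 6 mm above the origin. The proper place of the white-capped bottle; another bottle stands in it at the start.
- blue_dish: shallow round blue plastic spill dish, fixed, outer diameter 100 mm, 13 mm high, wall 4 mm, pull tab on its -x side, to 70 mm from the centre; origin at the centre of its underside, z up; inner floor flat, 6 mm above the origin. The proper place of the blue-capped bottle; another bottle stands in it at the start.
- yellow_dish: shallow round yellow plastic spill dish, fixed, outer diameter 100 mm, 13 mm high, wall 4 mm, pull tab on its -x side, to 70 mm from the centre; origin at the centre of its underside, z up; inner floor flat, 6 mm above the origin. The spare place, empty at the start.
- beaker: clear 50 ml beaker near the left end of the row of dishes, open at the top, diameter 55 mm, height 67 mm, loose, standing on the bench: leave alone; origin at the centre of its underside
- sampler_bar_tip (a point): obstacle, fixed: the end nearest the robot of the autosampler's black horizontal arm, a 25x25 mm bar that runs from here straight away from the robot (+x), its underside 12 mm below and its top 12 mm above this point: carry bottles over it or pass it on the robot's side
- timer: square white bench timer beside the dishes, 64x64x18 mm, loose, lying flat on the bench: leave alone; origin at the centre of its underside
Mind the look-alikes: they are no part of the job. What is shaped like the white_bottle but brown or orange is not meant.

How it is judged:
By the outcome, as a careful person would: the job done as asked, in the order asked, and still so for the second after the job is handed in, with the robot touching nothing.
It also fails if it takes over 120 s, if anything falls off the work surface, if the arm or the gripper's body presses on something with over 40 N, if the wrist force passes 120 N, or if a joint passes its speed limit or range.

ROBOT

A 6-joint arm with a two-finger parallel gripper is mounted at the origin on a cart in front of the work surface, level with it; the furniture and walls round the work are solid. World frame = base frame: x ahead of the robot, y to its left, z up, the work surface at z = 0. Lengths are in m, angles in rad, forces in N, time in s.
With the tool pointing down it reaches from about 0.375 to 0.925 m from the base axis. Payload 5.7 kg.
Tool frame: the origin (TCP) lies on the mounting face of the last link; the fingertips stand 182 mm ahead of it and the grasp point (between the pads) lies 163 mm ahead of it; z points along the fingers, y is the line along which they close (so a half turn about z gives the same grasp; the last joint's range is limited). The gripper opens to 88 mm and grips with 3 to 60 N. Pads are 20 mm wide; open, the fingers measure 115 mm over their backs; the gripper's body (75 mm by 178 mm) begins 61 mm behind the grasp point.
Start: joints at [1.055, 0.359, 1.51, -0, 1.272, -0.115], TCP at [0.234, 0.552, 0.405] pointing down, gripper open.
Joint ranges: [-2.97, 2.97], [-1.01, 2.36], [0.21, 2.38], [-0.96, 4.11], [0.2, 2.71], [-2.98, 2.98]. Speed limits (rad/s): [2.39, 2.39, 3.14, 3.14, 3.14, 3.14].

INTERFACE

Orientations are given as a unit quaternion [w, x, y, z].
In Python, from rig import arm gives the robot as it stands.
- The arm moves only by the tool apply_moves, never from a script. Its argument "deltas" is a list of rows, each a list of 7 numbers: the shift along the tool's x, y, z in cm, then the turn, a rotation vector about the tool's x, y, z in degrees, then the closure, from 0 (fully open) to 1 (shut). In form: [[x, y, z, rx, ry, rz, grip], ...]. A call has 1 to 12 rows; each row is the pose to reach, as a shift and turn from the pose commanded when the call began, along the tool's axes at that moment; what a row does not reach only later rows make up. A row lasts 1/12 s, in which the tool goes at most 41.7 mm and 7.16 degrees, less where a joint would pass 70% of its speed; a pose out of reach is approached as far as the arm can. A call with a gripper value outside its range is refused whole. The fingers move at their own pace and stop on an object; "squeeze" is the grip in N (left out, the last holds). Time passes only in rows, so rows that repeat a pose let the fingers close. It gives the time, the measured TCP pose, the force, the opening and the grip force at its end, in the units of the state.
- arm.sense(): the state, without advancing time (a new reading comes with each control period).
- arm.camera(name): name is "scene" or "top" or "wrist"; returns a dict with "color" (384x512x3 uint8, red, green, blue), "fx", "fy", "cx", "cy" (pixels), "R" (3x3) and "t" (3): a world point X has camera coordinates R X + t; the wrist camera has in their place "T_tool_cam" (4x4, takes a point from camera to tool coordinates, whose origin is the TCP and whose axes are the flange's). Camera axes: x right, y down, z forward; pixel columns grow to the right and rows downward; lengths in m; the calibration is good to about 2 mm. A picture is of the moment at which its call begins: read the wrist's pose just before it. There is no depth.
- arm.close_job(): hands the job in; it is judged then, once.
The state is a dict: "t": time; "joints": joint angles; "qd": joint speeds; "effort": joint torques, N m; "eef_pos": TCP position; "ee_rot": TCP orientation; "force": force on the tool from outside, world axes, zero at the start; "torque": the same for the moment, N m; "opening": opening from 0.0 (shut) to 1.0 (fully open); "gripper_force": force on a finger pad.
Only numpy, scipy, OpenCV 4.12 (cv2) and the standard library are available. Lean on these libraries where they do the work, as an engineer would, in place of code of your own. Each camera call takes 0.05 s, during which the arm holds its last target. There are 200 camera calls.

## Working session

There is one attempt and no reset: what is moved stays moved. The work goes in short steps, Python scripts to look and compute and a tool call to move; the robot and the scene stay as the last step left them, time stands still between calls to the robot, and variables do not carry over. Pictures are saved under pics/ and viewed, at most 17 in all, crops included, and the job is handed in when it is done.

Besides the shell and the picture viewer there is one more tool, called after "Emit:" as name([rows], argument=value, ...), one row to a line, values as JSON. apply_moves: Moves the arm, as the interface text tells. Its arguments: {"type":"object","properties":{"deltas":{"type":"array","items":{"type":"array","items":{"type":"number"}}},"squeeze":{"type":"number"}},"required":["deltas"]}

```bash
ls; mkdir -p pics
python3 - <<'E'
from rig import arm
import cv2,json,numpy as np
s=arm.sense();print(s['t'],s['eef_pos'],s['ee_rot'],s['opening'])
for n in ["scene","top"]:
    c=arm.camera(n); cv2.imwrite(f"pics/{n}0.png",c["color"][:,:,::-1]); 
    np.savez(f"{n}0.npz",**c); print(n,c["fx"],c["fy"],c["cx"],c["cy"],np.round(c["R"],3).tolist(),np.round(c["t"],3))
E
```

```text
pics
0.0 [0.23390629 0.55212365 0.40381488] [-2.83525200e-04  1.99042369e-01  9.79990454e-01 -8.75122210e-04] 1.0023933426875526
scene 369.2778374060991 369.2778374060991 264.3697885903083 182.95858743856405 [[0.822, -0.569, 0.017], [-0.233, -0.363, -0.902], [0.519, 0.738, -0.431]] [-0.355  0.373  0.84 ]
top 407.4667893684705 407.4667893684705 255.503821988371 189.88815545360652 [[-0.024, -0.999, -0.028], [-0.994, 0.027, -0.11], [0.111, 0.025, -0.994]] [0.25  0.586 1.588]
```

View pics/scene0.png

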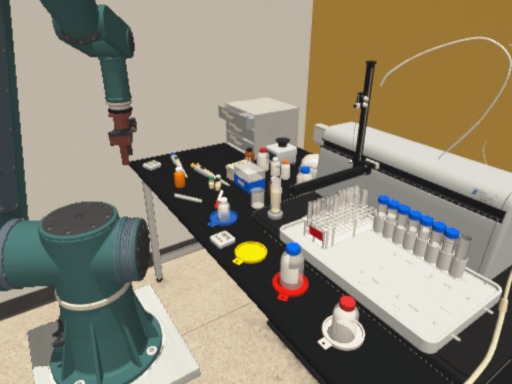

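View pics/top0.png

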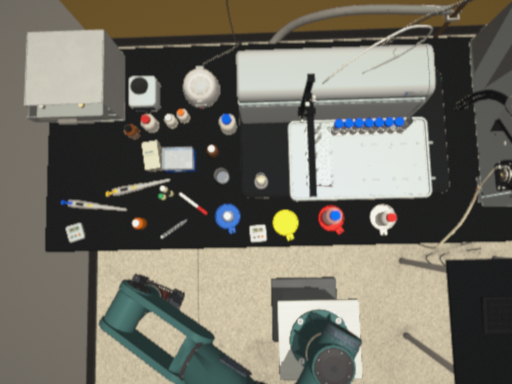

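Scene: blue dish (222,217) holds a small white-capped bottle, yellow dish (251,253) is empty, red dish (290,283) holds the blue-capped bottle and white dish (343,332) the red-capped one. Top view: blue dish (228,217), yellow (286,223), red (331,218), white (383,217); timer (258,233), beaker (222,176), bar tip near (312,195).

Look-alikes: the small bottles at top (139,223) orange, (130,130) brown, (170,120) and (183,115) at the back, and (262,180). Only the one at (228,217) stands in a dish and has a white cap. I'll enlarge that area to confirm and measure.

```bash
cat > h.py <<'E'
import numpy as np,cv2
def ray(c,px,z):
    "pixel to world point on plane z"
    R,t=np.array(c["R"]),np.array(c["t"]); d=R.T@np.array([(px[0]-c["cx"])/c["fx"],(px[1]-c["cy"])/c["fy"],1]); o=-R.T@t
    return o+d*(z-o[2])/d[2]
def proj(c,X):
    p=np.array(c["R"])@X+np.array(c["t"]); return np.array([c["fx"]*p[0]/p[2]+c["cx"],c["fy"]*p[1]/p[2]+c["cy"]])
E
python3 - <<'E'
from h import *
c=dict(np.load("top0.npz")); im=c["color"]
hsv=cv2.cvtColor(im,cv2.COLOR_RGB2HSV)
def blobs(m,name,z,roi):
    x0,x1,y0,y1=roi
    mm=np.zeros_like(m);mm[y0:y1,x0:x1]=m[y0:y1,x0:x1]
    n,l,st,ce=cv2.connectedComponentsWithStats(mm)
    for i in range(1,n):
        if st[i,4]>12: print(name,np.round(ce[i],1),st[i],np.round(ray(c,ce[i],z),3))
H,S,V=cv2.split(hsv)
blue=((H>100)&(H<130)&(S>120)&(V>70)).astype(np.uint8)
red=(((H<8)|(H>172))&(S>130)&(V>70)).astype(np.uint8)
yel=((H>22)&(H<35)&(S>150)&(V>70)).astype(np.uint8)
wh=((S<60)&(V>120)).astype(np.uint8)
roi=(205,400,200,245)
blobs(blue,"blue dish",.013,roi);blobs(red,"red",.013,roi);blobs(yel,"yellow",.013,roi);blobs(wh,"white",.013,roi)
s=dict(np.load("scene0.npz")) ;a=im[160:245,195:415];b=s["color"][140:360,190:390]
a=cv2.resize(a,None,fx=3,fy=3,interpolation=cv2.INTER_CUBIC);b=cv2.resize(b,(310,340),interpolation=cv2.INTER_CUBIC)
o=np.zeros((600,660,3),np.uint8);o[:255]=a;o[257:597,:310]=b
o[257:557,330:660]=cv2.resize(s["color"][170:230,190:256],(330,300),interpolation=cv2.INTER_CUBIC)
cv2.imwrite("pics/crop0.png",o[:,:,::-1])
E
```

```text
blue dish [227.4 217.2] [214 203  27  32 492] [0.488 0.351 0.013]
blue dish [334.7 215.1] [330 211  10   9  75] [ 0.485 -0.078  0.013]
red [331.  220.5] [318 204  27  31 380] [ 0.464 -0.062  0.013]
red [205.9 212.5] [205 210   3   6  16] [0.509 0.438 0.013]
red [391.4 217. ] [387 214  10   7  65] [ 0.472 -0.302  0.013]
yellow [285.4 223.3] [272 209  27  33 632] [0.458 0.119 0.013]
white [304. 200.] [295 200  19   1  19] [0.549 0.042 0.013]
white [381.2 217.8] [370 204  26  31 495] [ 0.47  -0.262  0.013]
white [227.6 216.1] [223 212  10   9  80] [0.492 0.35  0.013]
white [257.5 232.9] [249 224  18  18 276] [0.422 0.232 0.013]
white [387.5 244. ] [376 244  24   1  24] [ 0.366 -0.28   0.013]
```

View pics/crop0.png

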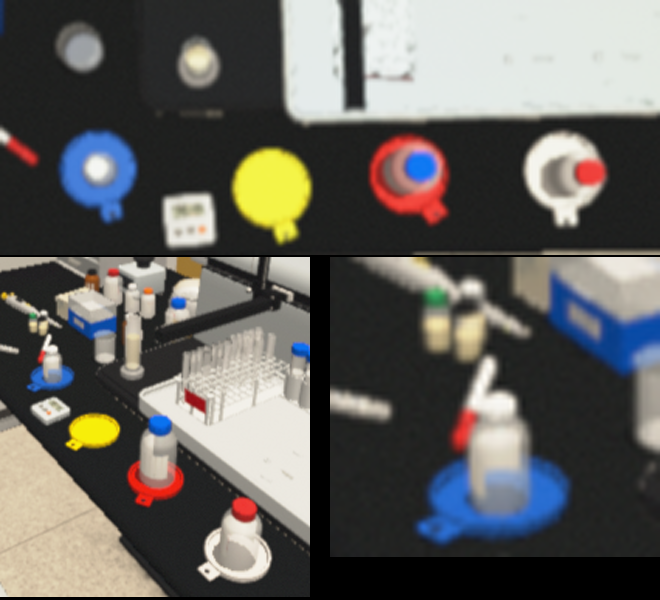

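The crop confirms that the only white-capped small bottle in a dish is the one in the blue dish. Next I'll measure the dish and cap centres and the bar tip.

Run:
```python
from h import *
c=dict(np.load("top0.npz")); s=dict(np.load("scene0.npz")); im=c["color"]
H,S,V=cv2.split(cv2.cvtColor(im,cv2.COLOR_RGB2HSV))
blue=(H>100)&(H<130)&(S>120)&(V>70); red=((H<8)|(H>172))&(S>130)&(V>70); yel=(H>22)&(H<35)&(S>150)&(V>70)
K=cv2.getStructuringElement(cv2.MORPH_ELLIPSE,(19,19))
for n,p in dict(blue=(228,217),yellow=(286,223),red=(331,218),white=(383,217)).items():
    m=np.zeros(V.shape,np.uint8); x,y=p
    sl=(slice(y-20,y+22),slice(x-20,x+20)); m[sl]=(V[sl]>70)
    m=cv2.morphologyEx(m,cv2.MORPH_OPEN,K); cs,_=cv2.findContours(m,0,2); k=max(cs,key=cv2.contourArea)
    (cc,r)=cv2.minEnclosingCircle(k); M=cv2.moments(k); g=np.array([M['m10'],M['m01']])/M['m00']
    print(n,np.round(g,1),np.round(cc,1),round(r,1),np.round(ray(c,g,.013),3),np.round(ray(c,cc,.013),3))
for n,p,z in (("bluecap",(334.7,215.1),.131),("redcap",(391.4,217.),.111),("whitecap",(227.6,216.1),.088)): print(n,np.round(ray(c,p,z),3))
# bar tip: enlarged crop
a=cv2.resize(s["color"][150:220,260:360],(800,560),interpolation=cv2.INTER_CUBIC)
cv2.imwrite("pics/bar.png",a[:,:,::-1])
bar=(V[120:215,305:322]<60); 
for y in (150,180,188,190,192,194,195,196,197,198,200): print(y,V[y,303:322])
```

```text
blue [227.3 216.2] [227.  216.5] 13.5 [0.492 0.351 0.013] [0.491 0.353 0.013]
yellow [285.1 222.2] [285.  222.2] 13.8 [0.462 0.12  0.013] [0.462 0.121 0.013]
red [330.9 217.9] [331. 218.] 14.2 [ 0.475 -0.063  0.013] [ 0.474 -0.063  0.013]
white [382.5 216.6] [382.6 216.6] 13.8 [ 0.474 -0.267  0.013] [ 0.475 -0.268  0.013]
bluecap [ 0.48  -0.059  0.131]
redcap [ 0.468 -0.272  0.111]
whitecap [0.488 0.343 0.088]
150 [235 236 237 233 217 128  45  37  36  37  39  87 169 227 238 237 236 235
 234]
180 [235 235 233 228 235 225 135  48  38  38  37  38  68 158 233 240 238 235
 228]
188 [235 235 235 235 234 222 144  62  39  37  37  37  50 134 222 234 235 235
 235]
190 [235 235 235 235 235 226 161  77  39  36  36  37  47 134 223 234 235 235
 235]
192 [235 235 235 235 235 226 162  79  40  37  37  37  47 130 219 234 235 235
 235]
194 [235 235 235 235 235 225 162  79  41  39  39  39  46 111 198 230 235 235
 235]
195 [235 235 235 235 235 226 163  86  64  67  68  67  71 119 200 231 235 235
 235]
196 [234 233 232 233 232 224 171 122 124 133 135 133 130 156 215 231 233 233
 234]
197 [230 227 225 225 225 220 198 182 188 199 203 199 191 198 220 226 227 228
 231]
198 [227 224 223 222 221 220 217 215 217 221 222 221 217 216 219 220 221 222
 224]
200 [142 141 140 136 130 126 123 123 122 122 121 120 117 109 106 105 106 105
 106]
```

View pics/bar.png

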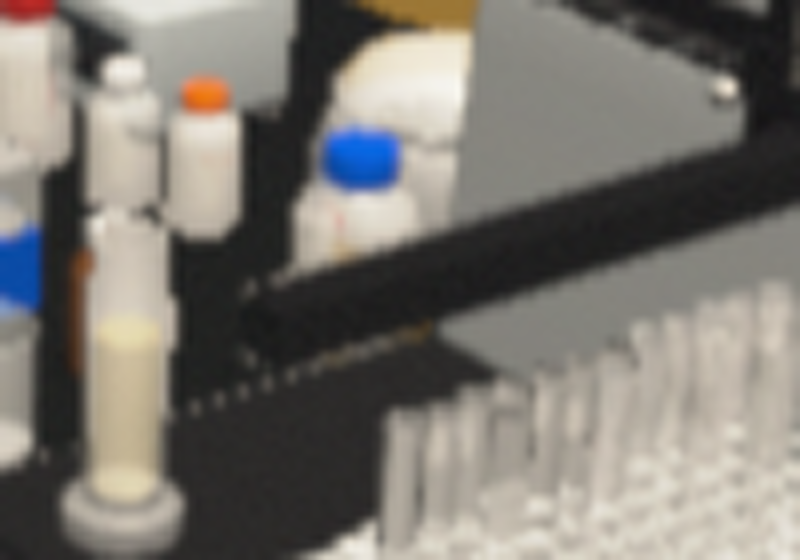

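```bash
cat >> h.py <<'E'
from scipy.spatial.transform import Rotation as Ro
def tool(s):
    q=np.array(s["ee_rot"]); return Ro.from_quat(q[[1,2,3,0]])
def go(s,p):
    "tool-frame cm and turn (deg) to reach world TCP p, pointing down with tool x=-X, y=+Y"
    R=tool(s); T=Ro.from_matrix(np.array([[-1,0,0],[0,1,0],[0,0,-1.]]))
    return np.round(R.inv().apply(np.array(p)-s["eef_pos"])*100,2),np.round((R.inv()*T).as_rotvec(degrees=True),2)
def wcam(c,s):
    "wrist image as a world camera"
    T=np.eye(4);T[:3,:3]=tool(s).as_matrix();T[:3,3]=s["eef_pos"]
    M=np.linalg.inv(T@np.array(c["T_tool_cam"])); c=dict(c);c["R"],c["t"]=M[:3,:3],M[:3,3];return c
E
python3 - <<'E'
from h import *
from rig import arm
c=dict(np.load("top0.npz")); s=dict(np.load("scene0.npz"))
P=[]
for k,p in((c,(313.5,195.7)),(s,(291,190))):
    a=ray(k,p,0);b=ray(k,p,.3);P.append((a,(b-a)/np.linalg.norm(b-a)))
(a,u),(b,v)=P; t=np.linalg.lstsq(np.stack([u,-v],1),b-a,rcond=None)[0]
print("bar",a+u*t[0],b+v*t[1])
for n,p in (("timer",(257.5,232.9)),("beaker base-ish",(221,177))): print(n,ray(c,p,.018))
S=arm.sense();print(go(S,(.49,.346,.40)),S['force'])
print(arm.camera("wrist")["T_tool_cam"].round(3))
E
```

```text
bar [0.54408183 0.02954633 0.24002685] [0.54072554 0.03195509 0.23943248]
timer [0.42197394 0.23161429 0.018     ]
beaker base-ish [0.65083171 0.37400879 0.018     ]
(array([-31.62,  -8.99,   0.4 ]), array([ -0.09,  -0.03, -22.96])) [-0.43198275 -0.28059399 -0.18160672]
[[ 0.001 -0.969 -0.247  0.068]
 [ 1.     0.001 -0.     0.001]
 [ 0.    -0.247  0.969  0.019]
 [ 0.     0.     0.     1.   ]]
```

Emit:
apply_moves([
  [-2.5, -0.7, 0, 0, 0, -2, 0],
  [-5.2, -1.5, 0, 0, 0, -4, 0],
  [-8, -2.3, 0, 0, 0, -6, 0],
  [-11, -3.1, 0, 0, 0, -8, 0],
  [-14, -4, 0, 0, 0, -10, 0],
  [-17, -4.8, 0, 0, 0, -12, 0],
  [-20, -5.7, 0, 0, 0, -14, 0],
  [-23, -6.5, 0, 0, 0, -16, 0],
  [-26, -7.4, 0, 0, 0, -18, 0],
  [-28.5, -8.1, 0, 0, 0, -20, 0],
  [-30.5, -8.7, 0.4, 0, 0, -22, 0],
  [-31.6, -9, 0.4, 0, 0, -23, 0],
])

```text
t: 1.15
eef_pos: [0.4917, 0.3444, 0.3998]
ee_rot: [-0.0, -0.0, 1.0, -0.001]
force: [-1.5, -0.8, 0.7]
opening: 1.0
gripper_force: 0.0
```

```bash
cat > look.py <<'E'
import sys
from h import *
from rig import arm
S=arm.sense(); c=arm.camera("wrist"); w=wcam(c,S)
n=sys.argv[1]; np.savez(n+".npz",**w); cv2.imwrite(f"pics/{n}.png",c["color"][:,:,::-1])
print(S['t'],np.round(S['eef_pos'],4),np.round(S['ee_rot'],4),S['opening'],S['gripper_force'],np.round(S['force'],2))
E
python3 look.py w1
```

```text
1.15 [0.4917 0.3444 0.3998] [-1.e-04 -3.e-04  1.e+00 -6.e-04] 1.0000981653921666 0.0 [-1.53 -0.78  0.65]
```

View pics/w1.png

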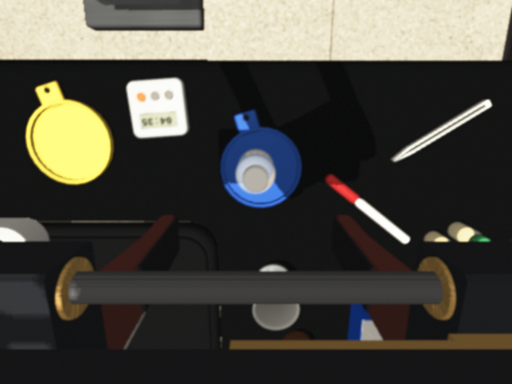

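The wrist view shows the blue dish at (260,167), the white cap at (257,178), the yellow dish at (70,140) and the timer at (157,107). I'll measure these from here.

```bash
cat >> h.py <<'E'
RG=dict(blue=lambda H,S,V:(H>100)&(H<130)&(S>110)&(V>50),red=lambda H,S,V:((H<8)|(H>172))&(S>120)&(V>50),
 yellow=lambda H,S,V:(H>20)&(H<36)&(S>100)&(V>60),white=lambda H,S,V:(S<45)&(V>150))
def blob(w,col,px,op=0,z=.013,hw=70):
    "largest blob of a colour near px: hull centre, ellipse -> world on plane z"
    H,S,V=cv2.split(cv2.cvtColor(w["color"],cv2.COLOR_RGB2HSV)); m=RG[col](H,S,V).astype(np.uint8)
    k=np.zeros_like(m);y0,x0=max(0,px[1]-hw),max(0,px[0]-hw);sl=(slice(y0,px[1]+hw),slice(x0,px[0]+hw));k[sl]=m[sl]
    cs,_=cv2.findContours(k,0,2); h=cv2.convexHull(max(cs,key=cv2.contourArea))
    f=np.zeros_like(m);cv2.fillPoly(f,[h if not op else max(cs,key=cv2.contourArea)],1)
    if op: f=cv2.morphologyEx(f,cv2.MORPH_OPEN,cv2.getStructuringElement(cv2.MORPH_ELLIPSE,(op,op)))
    c=max(cv2.findContours(f,0,cv2.CHAIN_APPROX_NONE)[0],key=cv2.contourArea); e=cv2.fitEllipse(c)
    P=ray(w,e[0],z); d=np.linalg.norm(w["R"]@P+w["t"]); 
    return np.round(e[0],1),np.round(np.array(e[1])*d/w["fx"]*1000,1),np.round(P,4)
E
python3 - <<'E'
from h import *
w=dict(np.load("w1.npz"))
print("blue",blob(w,"blue",(260,167),41)); print("yel",blob(w,"yellow",(70,140),41))
H,S,V=cv2.split(cv2.cvtColor(w["color"],cv2.COLOR_RGB2HSV))
print(V[178,235:280].tolist());print(V[145:205,257].tolist())
for X in [(.49,.351,.013),(.488,.343,.088),(.488,.343,.006)]: print(proj(w,np.array(X)).round(1))
E
```

```text
blue (array([260.3, 167. ]), array([ 99.8, 101.2]), array([0.489 , 0.3512, 0.013 ]))
yel (array([ 68.6, 141. ]), array([116. , 132.3]), array([0.4577, 0.1202, 0.013 ]))
[137, 165, 190, 204, 211, 212, 206, 188, 174, 177, 182, 183, 183, 182, 183, 183, 182, 183, 182, 183, 182, 183, 183, 182, 183, 182, 183, 183, 183, 183, 181, 178, 170, 174, 191, 207, 212, 207, 188, 153, 130, 119, 117, 118, 117]
[118, 118, 119, 117, 119, 122, 137, 141, 134, 144, 160, 178, 191, 200, 204, 207, 210, 211, 208, 189, 161, 150, 160, 172, 179, 182, 183, 182, 184, 182, 184, 183, 182, 183, 183, 183, 183, 184, 183, 183, 183, 183, 183, 182, 183, 178, 178, 207, 228, 232, 235, 235, 235, 235, 235, 235, 227, 185, 153, 188]
[260.1 167.8]
[253.1 179.1]
[253.6 165.2]
```

Run:
```python
from h import *
from rig import arm
w=dict(np.load("w1.npz"));print(w["fx"])
p=ray(w,(255.8,178.5),.088);print(p);S=arm.sense()
print(go(S,(p[0],p[1],.208)))
```

```text
302.85470807163034
[0.48736142 0.34562806 0.088     ]
(array([ 0.53,  0.2 , 19.2 ]), array([-0.09,  0.04,  0.02]))
```

Emit:
apply_moves([
  [0.2, 0.1, 1, 0, 0, 0, 0],
  [0.4, 0.15, 2.5, 0, 0, 0, 0],
  [0.4, 0.15, 4.5, 0, 0, 0, 0],
  [0.4, 0.15, 6.5, 0, 0, 0, 0],
  [0.4, 0.15, 8.5, 0, 0, 0, 0],
  [0.4, 0.15, 10.5, 0, 0, 0, 0],
  [0.4, 0.15, 12.5, 0, 0, 0, 0],
  [0.4, 0.15, 14.5, 0, 0, 0, 0],
  [0.4, 0.15, 16.2, 0, 0, 0, 0],
  [0.4, 0.15, 17.7, 0, 0, 0, 0],
  [0.4, 0.15, 18.8, 0, 0, 0, 0],
  [0.4, 0.15, 19.3, 0, 0, 0, 0],
])

```text
t: 2.2
eef_pos: [0.4842, 0.348, 0.2056]
ee_rot: [-0.002, -0.001, 1.0, -0.001]
force: [-0.8, 0.1, 0.7]
opening: 1.004
gripper_force: 0.0
```

```bash
python3 look.py w2
```

```text
2.2 [0.4842 0.348  0.2056] [-1.5e-03 -6.0e-04  1.0e+00 -7.0e-04] 1.0041152956709085 0.0 [-0.75  0.05  0.7 ]
```

View pics/w2.png

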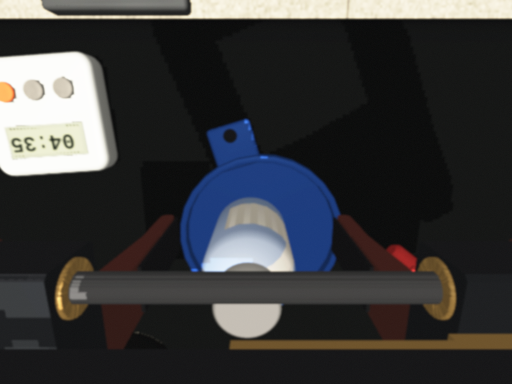

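The white bottle is between the fingers, its cap at (247,310), about 2 mm left of centre. I'll correct that and grip.

Emit:
apply_moves([
  [-0.3, -0.2, -0.1, 0, 0, 0, 0],
  [-0.3, -0.2, -0.1, 0, 0, 0, 0],
  [-0.3, -0.2, -0.1, 0, 0, 0, 0.2],
  [-0.3, -0.2, -0.1, 0, 0, 0, 0.35],
  [-0.3, -0.2, -0.1, 0, 0, 0, 0.45],
  [-0.3, -0.2, -0.1, 0, 0, 0, 0.5],
  [-0.3, -0.2, -0.1, 0, 0, 0, 0.55],
  [-0.3, -0.2, -0.1, 0, 0, 0, 0.6],
  [-0.3, -0.2, -0.1, 0, 0, 0, 0.65],
  [-0.3, -0.2, -0.1, 0, 0, 0, 0.7],
  [-0.3, -0.2, -0.1, 0, 0, 0, 0.7],
  [-0.3, -0.2, -0.1, 0, 0, 0, 0.7],
], squeeze=12)

```text
t: 3.25
eef_pos: [0.4889, 0.3457, 0.2086]
ee_rot: [-0.0, -0.0, 1.0, -0.0]
force: [0.2, -0.3, 1.0]
opening: 0.477
gripper_force: 12.0
```

Emit:
apply_moves([
  [0, 0, -0.7, 0, 0, 0, 0.7],
  [0, 0, -2, 0, 0, 0, 0.7],
  [0, 0, -3.5, 0, 0, 0, 0.7],
  [0, 0, -5, 0, 0, 0, 0.7],
  [0.2, -1, -6, 0, 0, 0, 0.7],
  [0.5, -3, -6, 0, 0, 0, 0.7],
  [0.8, -5.5, -6, 0, 0, 0, 0.7],
  [1.2, -8.5, -6, 0, 0, 0, 0.7],
  [1.5, -11.5, -6, 0, 0, 0, 0.7],
  [1.9, -14.5, -6, 0, 0, 0, 0.7],
  [2.3, -17.5, -6, 0, 0, 0, 0.7],
  [2.6, -19.5, -6, 0, 0, 0, 0.7],
])

```text
t: 4.25
eef_pos: [0.4617, 0.1482, 0.2688]
ee_rot: [-0.001, -0.0, 1.0, -0.0]
force: [0.1, -0.7, -0.9]
opening: 0.482
gripper_force: 12.0
```

Emit:
apply_moves([
  [0.2, -1.3, 0, 0, 0, 0, 0.7],
  [0.3, -2.2, 0, 0, 0, 0, 0.7],
  [0.3, -2.7, 0, 0, 0, 0, 0.7],
  [0.3, -2.7, 0, 0, 0, 0, 0.7],
  [0.3, -2.7, 0, 0, 0, 0, 0.7],
])

```text
t: 4.67
eef_pos: [0.4603, 0.1239, 0.2688]
ee_rot: [0.0, -0.0, 1.0, 0.0]
force: [0.0, -0.2, -1.0]
opening: 0.48
gripper_force: 12.0
```

```bash
python3 look.py w3
python3 - <<'E'
from h import *
w=dict(np.load("w3.npz"))
print(proj(w,np.array([.46,.12,.013])))
print(blob(w,"yellow",tuple(int(v) for v in proj(w,np.array([.46,.12,.013]))),41,hw=100))
E
```

```text
4.6667 [0.4603 0.1239 0.2688] [ 2.e-04 -1.e-04  1.e+00  1.e-04] 0.479865671695371 11.992007338833446 [ 0.02 -0.24 -0.98]
[249.02308229 197.64607321]
(array([245.1, 172.1]), array([ 65.9, 100.9]), array([0.4389, 0.1169, 0.013 ]))
```

View pics/w3.png

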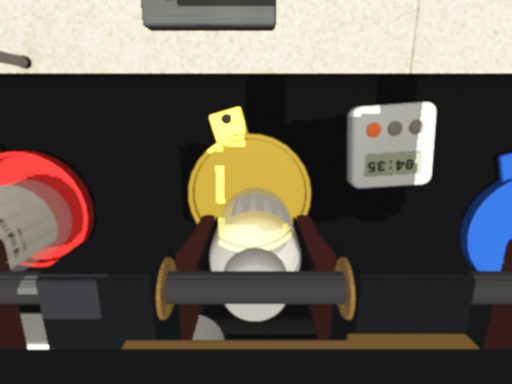

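The bottle is held upright over the yellow dish, which is centred near (249,195). I'll fine-align and lower.

Emit:
apply_moves([
  [0.2, -0.3, 0.5, 0, 0, 0, 0.7],
  [0.2, -0.3, 1.3, 0, 0, 0, 0.7],
  [0.2, -0.3, 2.2, 0, 0, 0, 0.7],
  [0.2, -0.3, 3.1, 0, 0, 0, 0.7],
  [0.2, -0.3, 4, 0, 0, 0, 0.7],
  [0.2, -0.3, 4.8, 0, 0, 0, 0.7],
  [0.2, -0.3, 5.3, 0, 0, 0, 0.7],
  [0.2, -0.3, 5.6, 0, 0, 0, 0.7],
  [0.2, -0.3, 5.8, 0, 0, 0, 0.7],
  [0.2, -0.3, 5.9, 0, 0, 0, 0.7],
  [0.2, -0.3, 5.9, 0, 0, 0, 0.7],
])

```text
t: 5.63
eef_pos: [0.4582, 0.1207, 0.2096]
ee_rot: [0.0, -0.0, 1.0, -0.0]
force: [0.2, 0.0, 0.1]
opening: 0.479
gripper_force: 12.0
```

Emit:
apply_moves([
  [0, 0, 0.05, 0, 0, 0, 0.7],
  [0, 0, 0.1, 0, 0, 0, 0.7],
  [0, 0, 0.1, 0, 0, 0, 0.7],
  [0, 0, 0.1, 0, 0, 0, 0.7],
])

```text
t: 5.97
eef_pos: [0.4581, 0.1207, 0.2089]
ee_rot: [0.0, -0.0, 1.0, -0.0]
force: [-0.3, 0.4, -0.3]
opening: 0.485
gripper_force: 12.0
```

Emit:
apply_moves([
  [0, 0, 0.06, 0, 0, 0, 0.7],
  [0, 0, 0.06, 0, 0, 0, 0.7],
  [0, 0, 0.06, 0, 0, 0, 0.7],
])

```text
t: 6.22
eef_pos: [0.4582, 0.1208, 0.2086]
ee_rot: [0.0, -0.0, 1.0, -0.0]
force: [-1.1, -0.3, 6.6]
opening: 0.481
gripper_force: 12.0
```

Contact at 6.6 N. Releasing and retracting.

Emit:
apply_moves([
  [0, 0, -0.03, 0, 0, 0, 0.45],
  [0, 0, -0.03, 0, 0, 0, 0.4],
  [0, 0, -0.03, 0, 0, 0, 0.3],
  [0, 0, -0.03, 0, 0, 0, 0.1],
  [0, 0, -0.03, 0, 0, 0, 0],
  [0, 0, -0.03, 0, 0, 0, 0],
  [0, 0, -0.8, 0, 0, 0, 0],
  [0, 0, -2.5, 0, 0, 0, 0],
  [0, 0, -5, 0, 0, 0, 0],
  [0, 0, -8, 0, 0, 0, 0],
  [0, 0, -11, 0, 0, 0, 0],
  [0, 0, -14, 0, 0, 0, 0],
])

```text
t: 7.22
eef_pos: [0.4576, 0.1207, 0.3499]
ee_rot: [-0.0, -0.0, 1.0, -0.0]
force: [1.1, 0.2, -0.6]
opening: 1.0
gripper_force: 0.0
```

Emit:
apply_moves([
  [0, -0.8, -1, 0, 0, 0, 0],
  [0, -2, -2.5, 0, 0, 0, 0],
  [0, -4, -4, 0, 0, 0, 0],
  [0, -6.5, -5, 0, 0, 0, 0],
  [-0.3, -9, -5, 0, 0, 0, 0],
  [-0.6, -11.5, -5, 0, 0, 0, 0],
  [-1, -14, -5, 0, 0, 0, 0],
  [-1.4, -16, -5, 0, 0, 0, 0],
  [-1.8, -17.3, -5, 0, 0, 0, 0],
  [-2, -18, -5, 0, 0, 0, 0],
  [-2, -18, -5, 0, 0, 0, 0],
  [-2, -18, -5, 0, 0, 0, 0],
])

```text
t: 8.22
eef_pos: [0.478, -0.059, 0.3978]
ee_rot: [-0.0, -0.0, 1.0, 0.0]
force: [0.3, 0.5, 0.1]
opening: 0.997
gripper_force: 0.0
```

```bash
python3 look.py w4
```

```text
8.2167 [ 0.478  -0.059   0.3978] [-4.e-04 -0.e+00  1.e+00  3.e-04] 0.9967534682581893 0.0 [0.26 0.46 0.14]
```

View pics/w4.png

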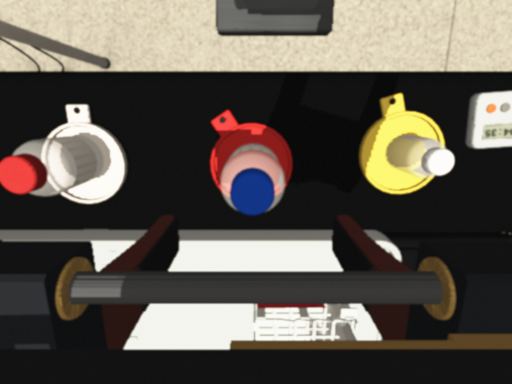

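The white bottle stands upright in yellow (cap at (438,161)). The blue cap is at (252,192) in the red dish, and the red cap at (22,174) over the white dish.

Run:
```python
from h import *
from rig import arm
w=dict(np.load("w4.npz"))
print("bluecap",blob(w,"blue",(252,192),z=.131,hw=40)); print("reddish",blob(w,"red",(251,160),31,hw=60))
print("redcap",blob(w,"red",(22,174),z=.111,hw=35)); 
p=blob(w,"blue",(252,192),z=.131,hw=40)[2]
print(go(arm.sense(),(p[0],p[1],.243)))
```

```text
bluecap (array([252. , 192.1]), array([36.1, 39.8]), array([ 0.4756, -0.0605,  0.131 ]))Traceback (most recent call last):
  File "<stdin>", line 4, in <module>
  File "h.py", line 28, in blob
    c=max(cv2.findContours(f,0,cv2.CHAIN_APPROX_NONE)[0],key=cv2.contourArea); e=cv2.fitEllipse(c)
ValueError: max() iterable argument is empty
```

Emit:
apply_moves([
  [0, -0.1, 1, 0, 0, 0, 0],
  [0, -0.1, 2.5, 0, 0, 0, 0],
  [0, -0.1, 4.3, 0, 0, 0, 0],
  [0, -0.1, 6.2, 0, 0, 0, 0],
  [0, -0.1, 8.2, 0, 0, 0, 0],
  [0, -0.1, 10.2, 0, 0, 0, 0],
  [0, -0.1, 12, 0, 0, 0, 0],
  [0, -0.1, 13.5, 0, 0, 0, 0],
  [0, -0.1, 14.7, 0, 0, 0, 0],
  [0, -0.1, 15.3, 0, 0, 0, 0],
  [0, -0.1, 15.5, 0, 0, 0, 0],
  [0, -0.1, 15.5, 0, 0, 0, 0],
])

```text
t: 9.27
eef_pos: [0.4779, -0.0597, 0.2426]
ee_rot: [-0.001, -0.001, 1.0, 0.0]
force: [-0.6, -0.8, -0.0]
opening: 1.001
gripper_force: 0.0
```

```bash
python3 look.py w5
```

```text
9.2667 [ 0.4779 -0.0597  0.2426] [-5.e-04 -7.e-04  1.e+00  1.e-04] 1.0012695398423135 0.0 [-0.61 -0.8  -0.  ]
```

View pics/w5.png

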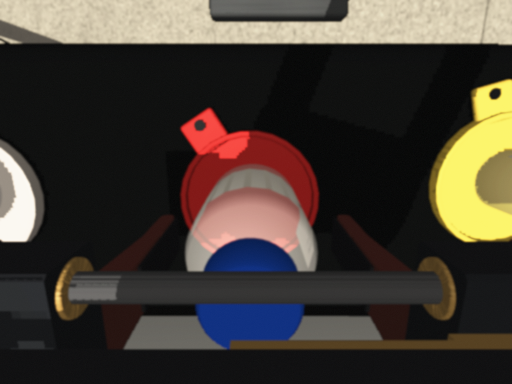

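The blue bottle is well centred between the fingers (cap at (250,290)). Gripping.

Emit:
apply_moves([
  [0, -0.1, 0, 0, 0, 0, 0],
  [0, -0.1, 0, 0, 0, 0, 0.1],
  [0, -0.1, 0, 0, 0, 0, 0.2],
  [0, -0.1, 0, 0, 0, 0, 0.25],
  [0, -0.1, 0, 0, 0, 0, 0.3],
  [0, -0.1, 0, 0, 0, 0, 0.4],
  [0, -0.1, 0, 0, 0, 0, 0.5],
  [0, -0.1, 0, 0, 0, 0, 0.5],
  [0, -0.1, 0, 0, 0, 0, 0.5],
  [0, -0.1, 0, 0, 0, 0, 0.5],
], squeeze=20)

```text
t: 10.15
eef_pos: [0.4783, -0.0613, 0.2433]
ee_rot: [0.0, -0.0, 1.0, -0.0]
force: [-0.2, 0.0, 5.7]
opening: 0.71
gripper_force: 20.0
```

Emit:
apply_moves([
  [0, 0, -0.5, 0, 0, 0, 0.5],
  [0, 0, -1.3, 0, 0, 0, 0.5],
  [0, 0, -2.3, 0, 0, 0, 0.5],
  [0, 0, -3.5, 0, 0, 0, 0.5],
  [0.3, 0, -5, 0, 0, 0, 0.5],
  [0.8, 0, -6.5, 0, 0, 0, 0.5],
  [1.4, 0, -8, 0, 0, 0, 0.5],
  [2, 0, -9.5, 0, 0, 0, 0.5],
  [2.6, 0, -10.7, 0, 0, 0, 0.5],
  [3, 0, -11.6, 0, 0, 0, 0.5],
  [3, 0, -12, 0, 0, 0, 0.5],
  [3, 0, -12, 0, 0, 0, 0.5],
])

```text
t: 11.15
eef_pos: [0.4484, -0.0613, 0.364]
ee_rot: [0.001, -0.0, 1.0, -0.0]
force: [0.7, 0.1, -2.0]
opening: 0.706
gripper_force: 20.0
```

Emit:
apply_moves([
  [0, 0.8, 0, 0, 0, 0, 0.5],
  [0, 2, 0, 0, 0, 0, 0.5],
  [0, 4, 0, 0, 0, 0, 0.5],
  [0, 6.5, 0, 0, 0, 0, 0.5],
  [0, 9, 0, 0, 0, 0, 0.5],
  [0, 11.5, 0, 0, 0, 0, 0.5],
  [0, 14, 0, 0, 0, 0, 0.5],
  [0, 16.5, 0, 0, 0, 0, 0.5],
  [0, 19, 0, 0, 0, 0, 0.5],
  [-0.3, 21.5, 0, 0, 0, 0, 0.5],
  [-0.7, 24, 0, 0, 0, 0, 0.5],
  [-1.2, 26.5, 0, 0, 0, 0, 0.5],
])

```text
t: 12.15
eef_pos: [0.4594, 0.2056, 0.3619]
ee_rot: [-0.001, -0.0, 1.0, -0.0]
force: [-0.3, -0.1, -0.7]
opening: 0.713
gripper_force: 20.0
```

Emit:
apply_moves([
  [-0.5, 2.5, 0, 0, 0, 0, 0.5],
  [-1, 5, 0, 0, 0, 0, 0.5],
  [-1.5, 7.5, 0.5, 0, 0, 0, 0.5],
  [-2, 10, 1, 0, 0, 0, 0.5],
  [-2.5, 12, 1.7, 0, 0, 0, 0.5],
  [-2.8, 13.5, 2.5, 0, 0, 0, 0.5],
  [-2.9, 14.3, 3.3, 0, 0, 0, 0.5],
  [-2.9, 14.7, 4, 0, 0, 0, 0.5],
  [-2.9, 14.7, 4, 0, 0, 0, 0.5],
  [-2.9, 14.7, 4, 0, 0, 0, 0.5],
])

```text
t: 12.98
eef_pos: [0.4883, 0.35, 0.322]
ee_rot: [-0.001, -0.0, 1.0, -0.001]
force: [0.1, 0.1, -1.9]
opening: 0.709
gripper_force: 20.0
```

```bash
python3 look.py w6
python3 - <<'E'
from h import *
w=dict(np.load("w6.npz"))
for X in [(.49,.351,.013),(.49,.401,.013),(.49,.301,.013),(.44,.351,.013)]: print(proj(w,np.array(X)).round(1))
E
```

```text
12.9833 [0.4883 0.35   0.322 ] [-1.2e-03 -3.0e-04  1.0e+00 -9.0e-04] 0.7091364397763406 19.992453530430794 [ 0.12  0.07 -1.86]
[255.7 185.7]
[306.5 185.7]
[204.9 185.6]
[255.8 134.1]
```

View pics/w6.png

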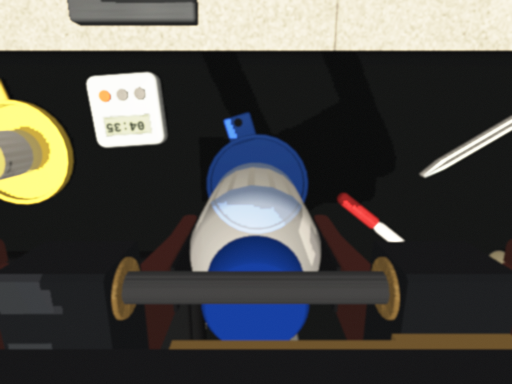

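Blue dish rim spans columns 206–308, so its centre is (257,186), or (0.490, 0.352). The bottle hangs straight. Lowering.

Emit:
apply_moves([
  [-0.15, 0.2, 0.6, 0, 0, 0, 0.5],
  [-0.15, 0.2, 1.6, 0, 0, 0, 0.5],
  [-0.15, 0.2, 2.8, 0, 0, 0, 0.5],
  [-0.15, 0.2, 4, 0, 0, 0, 0.5],
  [-0.15, 0.2, 5.2, 0, 0, 0, 0.5],
  [-0.15, 0.2, 6.2, 0, 0, 0, 0.5],
  [-0.15, 0.2, 6.9, 0, 0, 0, 0.5],
  [-0.15, 0.2, 7.4, 0, 0, 0, 0.5],
  [-0.15, 0.2, 7.6, 0, 0, 0, 0.5],
  [-0.15, 0.2, 7.65, 0, 0, 0, 0.5],
  [-0.15, 0.2, 7.65, 0, 0, 0, 0.5],
])

```text
t: 13.95
eef_pos: [0.4906, 0.3529, 0.2467]
ee_rot: [0.0, -0.0, 1.0, 0.0]
force: [0.2, -0.0, -1.4]
opening: 0.711
gripper_force: 20.0
```

Emit:
apply_moves([
  [0, 0, 0.05, 0, 0, 0, 0.5],
  [0, 0, 0.1, 0, 0, 0, 0.5],
  [0, 0, 0.13, 0, 0, 0, 0.5],
  [0, 0, 0.13, 0, 0, 0, 0.5],
])

```text
t: 14.28
eef_pos: [0.4905, 0.3528, 0.2455]
ee_rot: [0.0, -0.0, 1.0, 0.0]
force: [0.2, -1.1, -1.6]
opening: 0.711
gripper_force: 20.0
```

Emit:
apply_moves([
  [0, -0.08, 0.06, 0, 0, 0, 0.5],
  [0, -0.08, 0.12, 0, 0, 0, 0.5],
  [0, -0.08, 0.18, 0, 0, 0, 0.5],
  [0, -0.08, 0.18, 0, 0, 0, 0.5],
])

```text
t: 14.62
eef_pos: [0.4904, 0.3519, 0.2434]
ee_rot: [-0.0, -0.0, 1.0, -0.0]
force: [-1.0, -0.9, -1.3]
opening: 0.711
gripper_force: 20.0
```

Emit:
apply_moves([
  [0, 0, 0.03, 0, 0, 0, 0.5],
  [0, 0, 0.06, 0, 0, 0, 0.5],
  [0, 0, 0.06, 0, 0, 0, 0.5],
])

```text
t: 14.87
eef_pos: [0.4904, 0.3519, 0.2434]
ee_rot: [-0.0, -0.0, 1.0, -0.0]
force: [-1.2, -0.7, 5.5]
opening: 0.711
gripper_force: 20.0
```

Contact. Releasing slowly, then up.

Emit:
apply_moves([
  [0, 0, 0, 0, 0, 0, 0.22],
  [0, 0, 0, 0, 0, 0, 0.15],
  [0, 0, 0, 0, 0, 0, 0.08],
  [0, 0, 0, 0, 0, 0, 0],
  [0, 0, 0, 0, 0, 0, 0],
  [0, 0, 0, 0, 0, 0, 0],
  [0, 0, -0.8, 0, 0, 0, 0],
  [0, 0, -2.5, 0, 0, 0, 0],
  [0, 0, -5, 0, 0, 0, 0],
  [0, 0, -8, 0, 0, 0, 0],
  [0, 0, -11, 0, 0, 0, 0],
  [0, 0, -14, 0, 0, 0, 0],
])

```text
t: 15.87
eef_pos: [0.4902, 0.3518, 0.3847]
ee_rot: [-0.0, -0.0, 1.0, -0.0]
force: [0.2, 0.4, -0.4]
opening: 1.001
gripper_force: 0.0
```

Emit:
apply_moves([
  [0.5, -1, -1, 0, 0, 0, 0],
  [1.5, -3, -1.5, 0, 0, 0, 0],
  [2.5, -6, -2, 0, 0, 0, 0],
  [3.5, -9.5, -2, 0, 0, 0, 0],
  [4, -13, -2, 0, 0, 0, 0],
  [4, -16.5, -2, 0, 0, 0, 0],
  [4, -20, -2, 0, 0, 0, 0],
  [4, -23.5, -2, 0, 0, 0, 0],
  [4, -27, -2, 0, 0, 0, 0],
  [4, -30.5, -2, 0, 0, 0, 0],
  [4, -34, -2, 0, 0, 0, 0],
  [4, -37.5, -2, 0, 0, 0, 0],
])

```text
t: 16.87
eef_pos: [0.4494, -0.0247, 0.4026]
ee_rot: [-0.0, -0.0, 1.0, -0.0]
force: [-0.2, 0.1, 0.2]
opening: 0.999
gripper_force: 0.0
```

Emit:
apply_moves([
  [0, -3.5, 0, 0, 0, 0, 0],
  [-0.3, -7, 0, 0, 0, 0, 0],
  [-0.8, -10.5, 0, 0, 0, 0, 0],
  [-1.3, -14, 0, 0, 0, 0, 0],
  [-1.7, -17.5, 0, 0, 0, 0, 0],
  [-2, -20.5, 0, 0, 0, 0, 0],
  [-2, -22.8, 0, 0, 0, 0, 0],
  [-2, -24.3, 0, 0, 0, 0, 0],
  [-2, -24.8, 0, 0, 0, 0, 0],
  [-2, -24.8, 0, 0, 0, 0, 0],
  [-2, -24.8, 0, 0, 0, 0, 0],
])

```text
t: 17.78
eef_pos: [0.4704, -0.2701, 0.4026]
ee_rot: [-0.0, -0.0, 1.0, 0.001]
force: [0.3, -1.1, -0.3]
opening: 0.997
gripper_force: 0.0
```

```bash
python3 look.py w7
python3 - <<'E'
from h import *
w=dict(np.load("w7.npz"))
print(proj(w,np.array([.474,-.267,.013])),proj(w,np.array([.468,-.272,.111])))
px=tuple(int(v) for v in proj(w,np.array([.468,-.272,.111])))
print("redcap",blob(w,"red",px,z=.111,hw=45))
E
```

```text
17.7833 [ 0.4704 -0.2701  0.4026] [-4.e-04 -3.e-04  1.e+00  6.e-04] 0.9966881348122756 0.0 [ 0.26 -1.15 -0.35]
[256.48833659 171.68178418] [251.65543477 185.27010781]
redcap (array([250.6, 180.3]), array([32.7, 33.8]), array([ 0.4633, -0.2729,  0.111 ]))
```

View pics/w7.png

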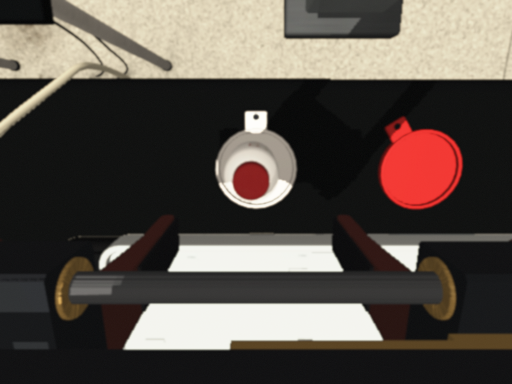

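The white dish is at (256,168) with the red-capped bottle in it (cap at (251,180)). The now-empty red dish is at (421,169).

Emit:
apply_moves([
  [0.2, -0.1, 1, 0, 0, 0, 0],
  [0.4, -0.25, 2.5, 0, 0, 0, 0],
  [0.4, -0.25, 4.5, 0, 0, 0, 0],
  [0.4, -0.25, 6.5, 0, 0, 0, 0],
  [0.4, -0.25, 8.5, 0, 0, 0, 0],
  [0.4, -0.25, 10.5, 0, 0, 0, 0],
  [0.4, -0.25, 12.5, 0, 0, 0, 0],
  [0.4, -0.25, 14.5, 0, 0, 0, 0],
  [0.4, -0.25, 16, 0, 0, 0, 0],
  [0.4, -0.25, 17.2, 0, 0, 0, 0],
  [0.4, -0.25, 17.8, 0, 0, 0, 0],
  [0.4, -0.25, 17.8, 0, 0, 0, 0],
])

```text
t: 18.83
eef_pos: [0.4662, -0.2722, 0.2234]
ee_rot: [-0.001, -0.001, 1.0, 0.001]
force: [1.2, -0.5, -0.0]
opening: 0.995
gripper_force: 0.0
```

```bash
python3 look.py w8
python3 - <<'E'
from h import *
w=dict(np.load("w7.npz"))
print("reddish",blob(w,"red",(421,169),41,hw=75),"white",ray(w,(256.5,168),.013))
E
```

```text
18.8333 [ 0.4662 -0.2722  0.2234] [-1.3e-03 -9.0e-04  1.0e+00  9.0e-04] 0.9953551896542431 0.0 [ 1.21 -0.53 -0.03]
reddish (array([420.1, 168.2]), array([111.6, 122.7]), array([ 0.4694, -0.0641,  0.013 ])) white [ 0.46936206 -0.26699748  0.013     ]
```

View pics/w8.png

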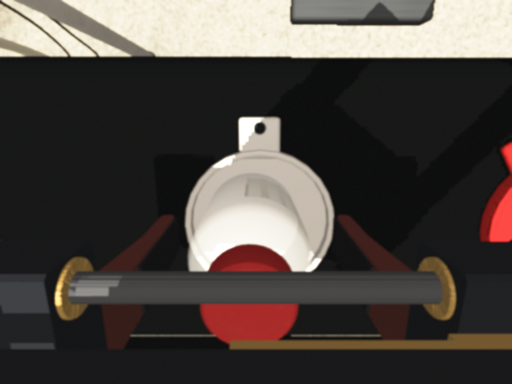

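Emit:
apply_moves([
  [0, -0.15, 0, 0, 0, 0, 0],
  [0, -0.15, 0, 0, 0, 0, 0.1],
  [0, -0.15, 0, 0, 0, 0, 0.2],
  [0, -0.15, 0, 0, 0, 0, 0.28],
  [0, -0.15, 0, 0, 0, 0, 0.34],
  [0, -0.15, 0, 0, 0, 0, 0.4],
  [0, -0.15, 0, 0, 0, 0, 0.5],
  [0, -0.15, 0, 0, 0, 0, 0.6],
  [0, -0.15, 0, 0, 0, 0, 0.6],
  [0, -0.15, 0, 0, 0, 0, 0.6],
], squeeze=14)

```text
t: 19.72
eef_pos: [0.4669, -0.2751, 0.2251]
ee_rot: [0.0, -0.0, 1.0, -0.0]
force: [0.4, 1.0, 5.1]
opening: 0.646
gripper_force: 14.0
```

Emit:
apply_moves([
  [0, 0, -0.5, 0, 0, 0, 0.6],
  [0, 0, -1.5, 0, 0, 0, 0.6],
  [0, 0, -3, 0, 0, 0, 0.6],
  [0, 0.5, -4.5, 0, 0, 0, 0.6],
  [0, 2, -5.5, 0, 0, 0, 0.6],
  [0, 4.5, -6, 0, 0, 0, 0.6],
  [0, 7.5, -6, 0, 0, 0, 0.6],
  [-0.2, 10.5, -6, 0, 0, 0, 0.6],
  [-0.3, 13.5, -6, 0, 0, 0, 0.6],
  [-0.4, 16, -6, 0, 0, 0, 0.6],
  [-0.5, 18, -6, 0, 0, 0, 0.6],
  [-0.5, 19.5, -6, 0, 0, 0, 0.6],
])

```text
t: 20.72
eef_pos: [0.471, -0.0774, 0.2853]
ee_rot: [-0.0, -0.001, 1.0, 0.0]
force: [0.3, -0.6, -0.9]
opening: 0.646
gripper_force: 14.0
```

Emit:
apply_moves([
  [0, 0.8, 0, 0, 0, 0, 0.6],
  [0, 1.3, 0, 0, 0, 0, 0.6],
  [0, 1.3, 0, 0, 0, 0, 0.6],
  [0, 1.3, 0, 0, 0, 0, 0.6],
])

```text
t: 21.05
eef_pos: [0.4717, -0.0672, 0.285]
ee_rot: [0.0, -0.0, 1.0, -0.0]
force: [0.4, -1.0, -1.0]
opening: 0.646
gripper_force: 14.0
```

```bash
python3 look.py w9
python3 - <<'E'
from h import *
w=dict(np.load("w9.npz"))
for X in [(.472,-.0635,.013),(.472,-.0135,.013),(.472,-.1135,.013),(.422,-.0635,.013)]: print(proj(w,np.array(X)).round(1))
E
```

```text
21.05 [ 0.4717 -0.0672  0.285 ] [ 1.e-04 -5.e-04  1.e+00 -2.e-04] 0.646195176439088 13.992540392791852 [ 0.38 -0.95 -0.98]
[258.4 193.2]
[316.3 193.3]
[200.6 193.1]
[258.7 134.5]
```

View pics/w9.png

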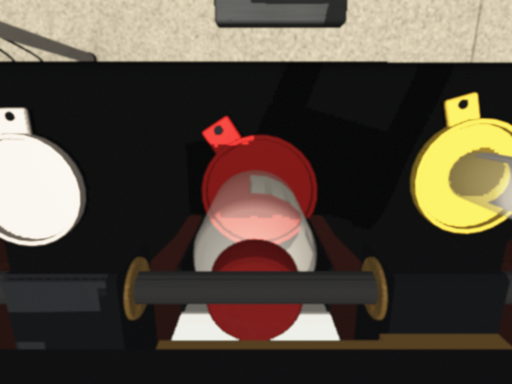

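The red dish rim spans columns 202–317, centre about (259,194), or (0.473, −0.063). The bottle hangs straight. Lowering.

Emit:
apply_moves([
  [-0.1, 0.4, 0.5, 0, 0, 0, 0.6],
  [-0.1, 0.4, 1.3, 0, 0, 0, 0.6],
  [-0.1, 0.4, 2.2, 0, 0, 0, 0.6],
  [-0.1, 0.4, 3.1, 0, 0, 0, 0.6],
  [-0.1, 0.4, 4, 0, 0, 0, 0.6],
  [-0.1, 0.4, 4.8, 0, 0, 0, 0.6],
  [-0.1, 0.4, 5.3, 0, 0, 0, 0.6],
  [-0.1, 0.4, 5.6, 0, 0, 0, 0.6],
  [-0.1, 0.4, 5.75, 0, 0, 0, 0.6],
  [-0.1, 0.4, 5.8, 0, 0, 0, 0.6],
  [-0.1, 0.4, 5.8, 0, 0, 0, 0.6],
])

```text
t: 22.02
eef_pos: [0.4728, -0.0631, 0.227]
ee_rot: [0.0, -0.0, 1.0, -0.0]
force: [-0.6, -0.5, -1.2]
opening: 0.641
gripper_force: 14.0
```

Emit:
apply_moves([
  [0, 0, 0.05, 0, 0, 0, 0.6],
  [0, 0, 0.1, 0, 0, 0, 0.6],
  [0, 0, 0.15, 0, 0, 0, 0.6],
  [0, 0, 0.15, 0, 0, 0, 0.6],
])

```text
t: 22.35
eef_pos: [0.4727, -0.063, 0.2255]
ee_rot: [0.0, -0.0, 1.0, -0.0]
force: [0.8, 1.2, -0.8]
opening: 0.648
gripper_force: 14.0
```

Emit:
apply_moves([
  [0, 0, 0.03, 0, 0, 0, 0.6],
  [0, 0, 0.06, 0, 0, 0, 0.6],
  [0, 0, 0.06, 0, 0, 0, 0.6],
])

```text
t: 22.6
eef_pos: [0.4727, -0.0631, 0.2251]
ee_rot: [0.0, -0.0, 1.0, -0.0]
force: [-1.8, -0.0, 4.2]
opening: 0.646
gripper_force: 14.0
```

Emit:
apply_moves([
  [0, 0, 0, 0, 0, 0, 0.3],
  [0, 0, 0, 0, 0, 0, 0.2],
  [0, 0, 0, 0, 0, 0, 0.1],
  [0, 0, 0, 0, 0, 0, 0],
  [0, 0, 0, 0, 0, 0, 0],
  [0, 0, 0, 0, 0, 0, 0],
  [0, 0, -0.8, 0, 0, 0, 0],
  [0, 0, -2.5, 0, 0, 0, 0],
  [0, 0, -5, 0, 0, 0, 0],
  [0, 0, -8, 0, 0, 0, 0],
  [0, 0, -11, 0, 0, 0, 0],
  [0, 0, -14, 0, 0, 0, 0],
])

```text
t: 23.6
eef_pos: [0.4722, -0.0629, 0.3666]
ee_rot: [-0.0, -0.0, 1.0, -0.0]
force: [0.4, 0.1, 0.2]
opening: 1.0
gripper_force: 0.0
```

Emit:
apply_moves([
  [0.5, 1, -1, 0, 0, 0, 0],
  [1, 3, -1, 0, 0, 0, 0],
  [1.4, 6, -1, 0, 0, 0, 0],
  [1.4, 9, -1, 0, 0, 0, 0],
  [1.4, 12, -1, 0, 0, 0, 0],
  [1.4, 14.8, -1, 0, 0, 0, 0],
  [1.4, 17, -1, 0, 0, 0, 0],
  [1.4, 18.3, -1, 0, 0, 0, 0],
  [1.4, 18.4, -1, 0, 0, 0, 0],
  [1.4, 18.4, -1, 0, 0, 0, 0],
])

```text
t: 24.43
eef_pos: [0.4579, 0.1216, 0.3745]
ee_rot: [-0.0, -0.001, 1.0, -0.0]
force: [0.1, -0.9, -0.7]
opening: 1.003
gripper_force: 0.0
```

```bash
python3 look.py w10
python3 - <<'E'
from h import *
w=dict(np.load("w10.npz"))
p=proj(w,np.array([.457,.1208,.088])).astype(int);print(p)
g=cv2.cvtColor(w["color"],cv2.COLOR_RGB2HSV); print(g[p[1],p[0]-25:p[0]+26:1,1].tolist()); print(g[p[1]-25:p[1]+26,p[0],1].tolist())
E
```

```text
24.4333 [0.4579 0.1216 0.3745] [-5.0e-04 -1.3e-03  1.0e+00 -2.0e-04] 1.0030307651450716 0.0 [ 0.14 -0.92 -0.69]
[253 188]
[155, 155, 155, 155, 154, 138, 104, 71, 55, 49, 48, 51, 56, 38, 21, 19, 21, 21, 21, 19, 19, 19, 21, 21, 21, 19, 19, 21, 21, 19, 21, 21, 21, 21, 21, 21, 21, 19, 21, 21, 23, 24, 21, 23, 28, 48, 89, 140, 169, 174, 173]
[67, 61, 57, 55, 52, 50, 48, 51, 61, 54, 27, 22, 20, 18, 19, 19, 19, 18, 19, 21, 19, 19, 19, 19, 22, 19, 21, 19, 21, 21, 21, 19, 21, 21, 21, 19, 18, 32, 78, 100, 100, 102, 102, 102, 102, 102, 116, 149, 160, 134, 113]
```

The white cap is where expected (about 255,187). Descending.

Emit:
apply_moves([
  [0, 0, 1, 0, 0, 0, 0],
  [0, 0, 2.5, 0, 0, 0, 0],
  [0, 0, 4.3, 0, 0, 0, 0],
  [0, 0, 6.2, 0, 0, 0, 0],
  [0, 0, 8.1, 0, 0, 0, 0],
  [0, 0, 10, 0, 0, 0, 0],
  [0, 0, 12, 0, 0, 0, 0],
  [0, 0, 13.8, 0, 0, 0, 0],
  [0, 0, 15.2, 0, 0, 0, 0],
  [0, 0, 16.2, 0, 0, 0, 0],
  [0, 0, 16.5, 0, 0, 0, 0],
  [0, 0, 16.5, 0, 0, 0, 0],
])

```text
t: 25.48
eef_pos: [0.4581, 0.12, 0.2087]
ee_rot: [-0.001, 0.0, 1.0, -0.0]
force: [-1.0, -0.1, -0.2]
opening: 0.999
gripper_force: 0.0
```

Emit:
apply_moves([
  [0, 0, 0, 0, 0, 0, 0.2],
  [0, 0, 0, 0, 0, 0, 0.35],
  [0, 0, 0, 0, 0, 0, 0.45],
  [0, 0, 0, 0, 0, 0, 0.5],
  [0, 0, 0, 0, 0, 0, 0.55],
  [0, 0, 0, 0, 0, 0, 0.6],
  [0, 0, 0, 0, 0, 0, 0.7],
  [0, 0, 0, 0, 0, 0, 0.7],
  [0, 0, 0, 0, 0, 0, 0.7],
], squeeze=12)

```text
t: 26.23
eef_pos: [0.4586, 0.121, 0.2099]
ee_rot: [0.0, -0.0, 1.0, -0.0]
force: [0.6, 0.2, 3.0]
opening: 0.48
gripper_force: 12.0
```

Emit:
apply_moves([
  [0, 0, -0.7, 0, 0, 0, 0.7],
  [0, 0, -2, 0, 0, 0, 0.7],
  [0, 0, -3.5, 0, 0, 0, 0.7],
  [0, 0, -5.2, 0, 0, 0, 0.7],
  [0, 0, -7, 0, 0, 0, 0.7],
  [0, 0, -8.8, 0, 0, 0, 0.7],
  [0.3, 0, -10.6, 0, 0, 0, 0.7],
  [0.6, -0.3, -12.2, 0, 0, 0, 0.7],
  [0.9, -1, -13.4, 0, 0, 0, 0.7],
  [1, -2, -14, 0, 0, 0, 0.7],
  [1, -3.5, -14, 0, 0, 0, 0.7],
  [1, -5.5, -14, 0, 0, 0, 0.7],
])

```text
t: 27.23
eef_pos: [0.4484, 0.0657, 0.3503]
ee_rot: [0.0, -0.001, 1.0, 0.0]
force: [-0.4, 0.5, -1.3]
opening: 0.477
gripper_force: 12.0
```

Emit:
apply_moves([
  [0, -2.5, 0, 0, 0, 0, 0.7],
  [0, -5, 0, 0, 0, 0, 0.7],
  [0, -7.5, 0, 0, 0, 0, 0.7],
  [0, -10, 0, 0, 0, 0, 0.7],
  [0, -12.5, 0, 0, 0, 0, 0.7],
  [0, -15, 0, 0, 0, 0, 0.7],
  [-0.3, -17.5, 0, 0, 0, 0, 0.7],
  [-0.7, -20, 0, 0, 0, 0, 0.7],
  [-1.1, -22.5, 0, 0, 0, 0, 0.7],
  [-1.5, -25, 0, 0, 0, 0, 0.7],
  [-1.9, -27.5, 0, 0, 0, 0, 0.7],
  [-2.2, -29.5, 0, 0, 0, 0, 0.7],
])

```text
t: 28.23
eef_pos: [0.4705, -0.2312, 0.3495]
ee_rot: [-0.0, 0.0, 1.0, -0.0]
force: [-0.1, 0.1, -0.2]
opening: 0.479
gripper_force: 12.0
```

Emit:
apply_moves([
  [-0.1, -1.5, 0.5, 0, 0, 0, 0.7],
  [-0.1, -2.7, 1.5, 0, 0, 0, 0.7],
  [-0.1, -3.4, 3, 0, 0, 0, 0.7],
  [-0.1, -3.7, 4.5, 0, 0, 0, 0.7],
  [-0.1, -3.7, 6, 0, 0, 0, 0.7],
  [-0.1, -3.7, 7.3, 0, 0, 0, 0.7],
  [-0.1, -3.7, 8, 0, 0, 0, 0.7],
  [-0.1, -3.7, 8, 0, 0, 0, 0.7],
  [-0.1, -3.7, 8, 0, 0, 0, 0.7],
])

```text
t: 28.98
eef_pos: [0.4715, -0.2657, 0.2692]
ee_rot: [-0.001, -0.0, 1.0, 0.0]
force: [-0.6, 0.3, -0.6]
opening: 0.482
gripper_force: 12.0
```

```bash
python3 look.py w11
python3 - <<'E'
from h import *
w=dict(np.load("w11.npz"))
for X in [(.472,-.267,.013),(.472,-.217,.013),(.472,-.317,.013),(.422,-.267,.013)]: print(proj(w,np.array(X)).round(1))
E
```

```text
28.9833 [ 0.4715 -0.2657  0.2692] [-7.e-04 -4.e-04  1.e+00  5.e-04] 0.48179377456597033 11.991137255790818 [-0.6   0.34 -0.63]
[252. 199.]
[313.4 199.1]
[190.5 199. ]
[252.  136.9]
```

View pics/w11.png

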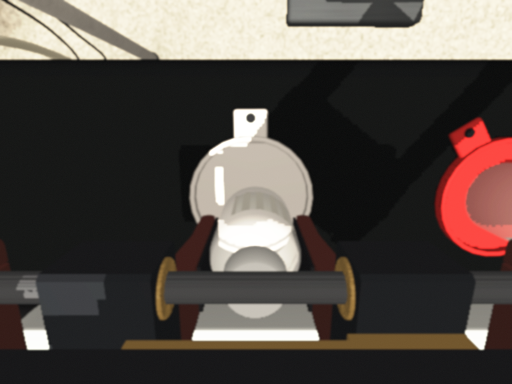

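White dish rim spans columns 189–313, top rim at row 137, so its centre is (0.472, −0.267). Lowering.

Emit:
apply_moves([
  [-0.1, -0.15, 0.5, 0, 0, 0, 0.7],
  [-0.1, -0.15, 1.3, 0, 0, 0, 0.7],
  [-0.1, -0.15, 2.2, 0, 0, 0, 0.7],
  [-0.1, -0.15, 3.1, 0, 0, 0, 0.7],
  [-0.1, -0.15, 4, 0, 0, 0, 0.7],
  [-0.1, -0.15, 4.8, 0, 0, 0, 0.7],
  [-0.1, -0.15, 5.3, 0, 0, 0, 0.7],
  [-0.1, -0.15, 5.6, 0, 0, 0, 0.7],
  [-0.1, -0.15, 5.75, 0, 0, 0, 0.7],
  [-0.1, -0.15, 5.75, 0, 0, 0, 0.7],
  [-0.1, -0.15, 5.75, 0, 0, 0, 0.7],
])

```text
t: 29.95
eef_pos: [0.4729, -0.2676, 0.2125]
ee_rot: [0.0, -0.0, 1.0, -0.0]
force: [0.2, 0.5, -0.5]
opening: 0.484
gripper_force: 12.0
```

Emit:
apply_moves([
  [0, 0, 0.05, 0, 0, 0, 0.7],
  [0, 0, 0.1, 0, 0, 0, 0.7],
  [0, 0, 0.15, 0, 0, 0, 0.7],
  [0, 0, 0.15, 0, 0, 0, 0.7],
])

```text
t: 30.28
eef_pos: [0.4728, -0.2676, 0.2109]
ee_rot: [0.0, -0.0, 1.0, -0.0]
force: [0.6, -0.3, -1.0]
opening: 0.479
gripper_force: 12.0
```

Emit:
apply_moves([
  [0, 0, 0.05, 0, 0, 0, 0.7],
  [0, 0, 0.1, 0, 0, 0, 0.7],
  [0, 0, 0.1, 0, 0, 0, 0.7],
])

```text
t: 30.53
eef_pos: [0.4728, -0.2676, 0.2099]
ee_rot: [0.0, -0.0, 1.0, -0.0]
force: [-0.3, -0.0, 2.0]
opening: 0.481
gripper_force: 12.0
```

Emit:
apply_moves([
  [0, 0, 0.03, 0, 0, 0, 0.7],
  [0, 0, 0.06, 0, 0, 0, 0.7],
  [0, 0, 0.06, 0, 0, 0, 0.7],
])

```text
t: 30.78
eef_pos: [0.4728, -0.2675, 0.2099]
ee_rot: [0.0, -0.0, 1.0, -0.0]
force: [-1.6, 1.1, 7.9]
opening: 0.481
gripper_force: 12.0
```

In contact. Releasing and retracting; then the final check.

Emit:
apply_moves([
  [0, 0, -0.05, 0, 0, 0, 0.45],
  [0, 0, -0.05, 0, 0, 0, 0.35],
  [0, 0, -0.05, 0, 0, 0, 0.2],
  [0, 0, -0.05, 0, 0, 0, 0],
  [0, 0, -0.05, 0, 0, 0, 0],
  [0, 0, -0.05, 0, 0, 0, 0],
  [0, 0, -0.8, 0, 0, 0, 0],
  [0, 0, -2.5, 0, 0, 0, 0],
  [0, 0, -5, 0, 0, 0, 0],
  [0, 0, -8, 0, 0, 0, 0],
  [0, 0, -11.5, 0, 0, 0, 0],
  [0, 0, -15, 0, 0, 0, 0],
])

```text
t: 31.78
eef_pos: [0.4724, -0.2672, 0.3608]
ee_rot: [-0.0, -0.0, 1.0, 0.0]
force: [0.5, -1.0, -0.2]
opening: 1.0
gripper_force: 0.0
```

Emit:
apply_moves([
  [0, 0, -2, 0, 0, 0, 0],
  [0, 0, -4, 0, 0, 0, 0],
  [1, 0, -5, 0, 0, 0, 0],
  [2.5, 0, -5, 0, 0, 0, 0],
  [3, 0, -5, 0, 0, 0, 0],
  [3, 0, -5, 0, 0, 0, 0],
])

```text
t: 32.28
eef_pos: [0.4411, -0.2671, 0.4088]
ee_rot: [-0.001, 0.0, 1.0, 0.0]
force: [-0.6, 0.5, -0.5]
opening: 1.0
gripper_force: 0.0
```

```bash
python3 look.py w12
python3 - <<'E'
from h import *
from rig import arm
t=arm.camera("top");s=arm.camera("scene");np.savez("topF.npz",**t)
o=np.zeros((600,800,3),np.uint8)
o[:300,:]=cv2.resize(t["color"][165:247,195:413],(800,300),interpolation=cv2.INTER_CUBIC)
o[300:,:400]=cv2.resize(s["color"][180:360,190:390],(400,300)) ; o[300:,400:]=cv2.resize(dict(np.load("w12.npz"))["color"],(400,300))
cv2.imwrite("pics/final.png",o[:,:,::-1])
w=t
for n,col,p,z in (("bluecap","blue",(228,214),.131),("redcap","red",(335,215),.111),):
    H,S,V=cv2.split(cv2.cvtColor(t["color"],cv2.COLOR_RGB2HSV));m=RG[col](H,S,V)
print([proj(t,np.array(X)).round(1).tolist() for X in [(.49,.352,.131),(.472,-.063,.111),(.472,-.267,.088)]])
E
```

```text
32.2833 [ 0.4411 -0.2671  0.4088] [-9.e-04  1.e-04  1.e+00  5.e-04] 1.0001911552266256 0.0 [-0.59  0.45 -0.49]
[[224.1, 215.2], [335.1, 217.5], [388.1, 216.4]]
```

View pics/final.png

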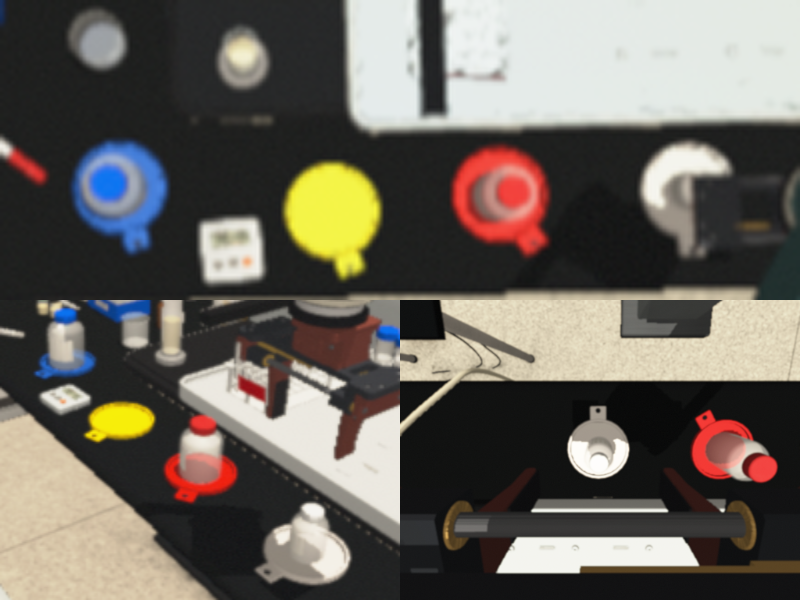

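All three bottles stand upright in their own dishes: the blue cap is at top pixel (224.4,215.3) against (224.1,215.2) expected, the red at (335.1,217.2) against (335.1,217.5), and the white is centred in the wrist view. The yellow dish is empty, and the timer and beaker haven't moved.

```bash
python3 -c "
from rig import arm
print(arm.close_job())"
```

```text
the job is handed in; nothing more can be done
None
```

The job is handed in: the red, white and blue bottles each stand upright in the middle of their own dish, the yellow dish is empty again, and the timer and beaker were left where they were; the arm finished at about 32 s.

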